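# Proof-pull the glued ball finial

## Task

Three glued plaster finials stand clamped on sprung proof-pull beds. Take the ball finial by its ball and pull it straight up with about 14 N, which lifts its bed 20 mm; hold it there for two seconds to prove that the glue holds, never much harder than that, then ease it gently back down onto its stand without letting it snap back, and let go. Do not pull the cone or the urn finial.

Things in the scene. Friction and masses are not known exactly. Their poses are not given: they have to be found in the camera images.
- ball_centre (a point): Centre of the plaster ball, 46 mm wide, topping the ball finial; 115 mm above the table with the bed down. Under it a neck to 30 mm wide, then a plinth 52 mm square, top at 56 mm, clamped to a bed on a fixed steel stand, 100 x 132 mm. Two spring posts 76 mm high stand 57 mm either side of the ball along y, the stand's long side; z is up. The bigger loose ball on a foot is not it.
- ball_bed (a joint): Height in m by which the ball finial, with its plinth and bed, is lifted off its stand: 0 down, hard stop at 0.034. It moves only straight up and down. Weight (4.4 N) and springs hold it down: 4.4 N plus 0.48 N per mm of lift, so 14 N at 0.020; it snaps down if let go.
- cone_bed: Bed of the cone finial, on a stand of the same form. Origin on the finial's vertical axis, 12 mm above the table, at the bed's underside; the plaster cone, 50 mm wide, ends 140 mm above the table. To be left down. z up, y along the stand's long side.
- urn_bed: Bed of the urn finial, on a stand of the same form. Origin on the finial's vertical axis, 12 mm above the table, at the bed's underside; the flat-topped plaster urn, 52 mm wide, ends 137 mm above the table. To be left down. z up, y along the stand's long side.
Mind the look-alikes: they are no part of the job. Leave any blue or red look-alike of the part that bears ball_centre alone.

How it is judged (in metres and radians):
On the way, in this order (a step that is already met when the one before it is completed fails the run):
1. the ball finial is pulled so that its bed is lifted 13 to 27 mm (about 11 to 17 N) and held there for 1.2 s (value of joint ball_bed between 0.013 and 0.027 m), for 1.2 s.
2. the bed is back down on its stand, within 3 mm (value of joint ball_bed below 0.003 m), for 0.2 s.
At the end, for the whole second after the job is handed in: the ball finial's bed rests down on its stand (within 3 mm), and the cone's and urn's beds are where they were (within 4 mm) (value of joint ball_bed below 0.003 m and distance of each of cone_bed, urn_bed from where it was at the start of the episode below 0.004 m); the robot touches nothing.
It fails at once if the ball finial is pulled too hard: its bed is lifted more than 30 mm (value of joint ball_bed above 0.03 m).
It fails at once if the ball finial's bed snaps back: it drops faster than 0.25 m/s (velocity of joint ball_bed below -0.25 m/s).
It fails at once if the cone or the urn finial is pulled: its bed is lifted more than 4 mm (distance of any of cone_bed, urn_bed from where it was at the start of the episode above 0.004 m).
It also fails if it takes over 38 s, if anything falls off the work surface, if the arm or the gripper's body presses on something with over 40 N, if the wrist force passes 120 N, or if a joint passes its speed limit or range.

## Robot

A 6-joint arm with a two-finger parallel gripper is mounted at the origin on the work surface. World frame = base frame: x ahead of the robot, y to its left, z up, the work surface at z = 0. Lengths are in mm, angles in degrees, forces in N, time in s.
With the tool pointing down it reaches from about 300 to 850 mm from the base axis. Payload 4.2 kg.
Tool frame: the origin (TCP) lies at the very end of the fingers, on their centre line; the grasp point (between the pads) lies 19 mm behind it; z points along the fingers, y is the line along which they close (so a half turn about z gives the same grasp; the last joint's range is limited). The gripper opens to 91 mm and grips with 3 to 60 N. Pads are 32 mm wide; open, the fingers measure 118 mm over their backs; the gripper's body (76 mm by 178 mm) begins 60 mm behind the grasp point.
Start: joints at [-75.057, 18.312, 89.639, -0, 72.044, -1.146], TCP at [159.349, -552.495, 213.976] pointing down, gripper open.
Joint ranges: [-177.97, 177.97], [-48.28, 115.42], [12.27, 149.76], [-77.06, 257.06], [2.81, 150.46], [-146.56, 146.56]. Speed limits (degrees/s): [147.25, 147.25, 180, 180, 180, 180].

## Interface

Orientations are given as [roll, pitch, yaw] about the fixed x, y, z axes, in that order (R = Rz(yaw) Ry(pitch) Rx(roll)).
In Python, from workcell import * gives the robot as it stands.
- The arm moves only by the tool move_arm, never from a script. Its argument "motion" is a list of rows, each a list of 3 entries, a list of its own where there are three numbers: the finger opening in mm, from 0 to 91.2, then the shift along the world's x, y, z in units of 25 mm (1.0 is 25 mm), then the turn, a rotation vector about the world's x, y, z in units of 4 degrees (1.0 is 4 degrees). In form: [[grip, [x, y, z], [ax, ay, az]], ...]. A call has 1 to 20 rows; each row shifts and turns the commanded pose from where the row before left it; what a row does not reach is not made up. A row lasts 1/12 s, in which the tool goes at most 41.7 mm and 7.16 degrees, less where a joint would pass 70% of its speed; a pose out of reach is approached as far as the arm can. A call with a number of a shift or a turn outside -1 to 1 is refused whole. A call with a gripper value outside its range is refused whole. The fingers move at their own pace and stop on an object; "grip_force" is the grip in N (left out, the last holds). Time passes only in rows, so rows that do not move let the fingers close. It gives the time, the measured TCP pose, the force, the opening and the grip force at its end, in the units of the state.
- state(): the state, without advancing time (a new reading comes with each control period).
- grab_frame(name): name is "scene" or "side" or "wrist"; returns the picture (400x640x3 uint8, blue, green, red); there is no depth.
- camera_info(name): a dict with "fx", "fy", "cx", "cy" (pixels), "k1" (the pictures are not rectified: a ray, as slopes to the right and down, at radius r is drawn at 1 + k1 r^2 times it, then the intrinsics apply), "rvec" (rotation vector, rad) and "tvec" (3), from world to camera coordinates, as OpenCV has them. Camera axes: x right, y down, z forward; pixel columns grow to the right and rows downward; lengths in mm; the calibration is good to about 2 mm. A picture is of the moment at which its call begins: read the wrist's pose just before it. camera_info takes no time and is no camera call; for the wrist camera it gives the pose at the moment of the call.
- job_done(): hands the job in; it is judged then, once.
The state is a dict: "time_s": time; "qpos": joint angles; "qvel": joint speeds; "effort": joint torques, N m; "ee_pos": TCP position; "ee_rot": TCP orientation; "force": force on the tool from outside, world axes, zero at the start; "torque": the same for the moment, N m; "gripper_width": finger opening in mm; "gripper_force": force on a finger pad.
Only numpy, scipy, OpenCV 4.12 (cv2) and the standard library are available. Lean on these libraries where they do the work, as an engineer would, in place of code of your own. Each camera call takes 0.05 s, during which the arm holds its last target. There are 200 camera calls.

## Working session

There is one attempt and no reset: what is moved stays moved. The work goes in short steps, Python scripts to look and compute and a tool call to move; the robot and the scene stay as the last step left them, time stands still between calls to the robot, and variables do not carry over. Pictures are saved under pics/ and viewed, at most 10 in all, crops included, and the job is handed in when it is done.

Besides the shell and the picture viewer there is one more tool, called after "Call:" by a JSON object that holds its "op" and its "data". move_arm: Moves the arm, as the interface text tells. Shifts and turns lie within -1 to 1; 1 stands for 25 mm of shift or 4 degrees of turn. Its arguments: {"type":"object","properties":{"motion":{"type":"array","items":{"type":"array"}},"grip_force":{"type":"number"}},"required":["motion"]}

```bash
mkdir -p pics; cat > h.py <<'E'
from workcell import *
import numpy as np, cv2
def ray(ci,u,v):
    d=np.array([(u-ci["cx"])/ci["fx"],(v-ci["cy"])/ci["fy"]]);s=d.copy()
    for _ in range(20): s=d/(1+ci["k1"]*(s@s))
    R=cv2.Rodrigues(np.array(ci["rvec"],float))[0];t=np.array(ci["tvec"],float).ravel()
    o=-R.T@t; w=R.T@np.array([s[0],s[1],1.]); return o,w/np.linalg.norm(w)
def onz(ci,u,v,z):
    o,w=ray(ci,u,v); return o+w*(z-o[2])/w[2]
def two(r1,r2):
    (o1,a),(o2,b)=r1,r2
    s=np.linalg.lstsq(np.c_[a,-b],o2-o1,rcond=None)[0]
    p,q=o1+a*s[0],o2+b*s[1]; return (p+q)/2,np.linalg.norm(p-q)
E
python3 - <<'E'
from h import *
for n in("scene","side"): cv2.imwrite(f"pics/{n}0.png",grab_frame(n))
print(state())
E
```

```text
{'time_s': 0.1, 'qpos': array([-7.50581785e+01,  1.83473442e+01,  8.96982832e+01, -1.42756667e-03,
        7.20417871e+01, -1.14590734e+00]), 'qvel': array([-0.05917201, -0.02756955, -0.19569828, -0.04447736, -0.00578973,
        0.05409358]), 'effort': array([ 5.29760346e-04, -4.13332236e+01, -2.32510060e+01,  7.29946489e-02,
        4.22694243e-02, -5.28780561e-05]), 'ee_pos': array([ 159.2196986 , -552.06789499,  213.21836588]), 'ee_rot': array([-1.79912576e+02, -3.91086193e-04,  1.60881697e+01]), 'force': array([-0.10030514,  0.88269141, -0.8314025 ]), 'torque': array([ 0.01757922,  0.02635257, -0.03412564]), 'gripper_force': 0.0, 'gripper_width': 91.3279054639849}
```

View pics/scene0.png

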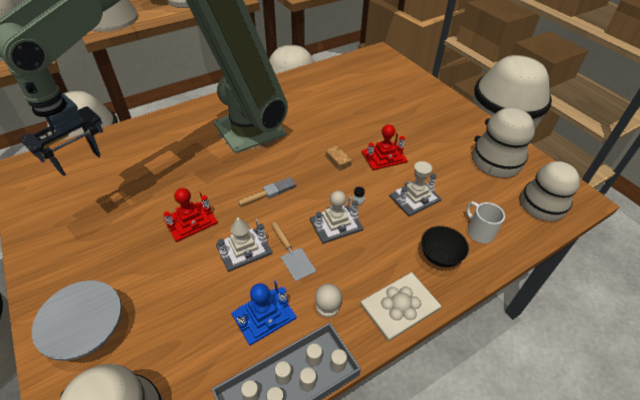

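View pics/side0.png

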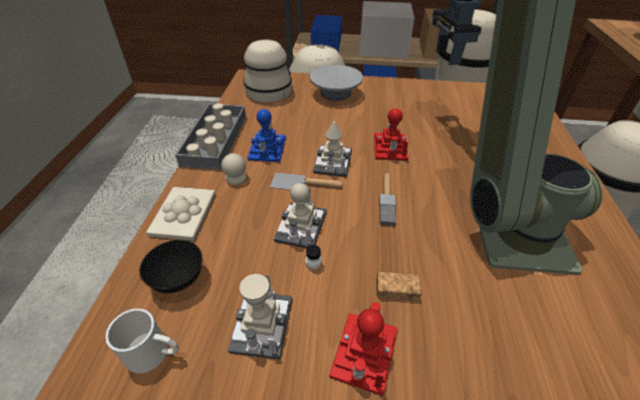

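Scene view: these could be taken for the ball finial:
- White ball finial at (338,200), side view (299,191)
- Loose ball on a foot at (328,298)
- Red copies at (183,197) and (388,131)
- Blue copy at (261,293)
- Cone at (240,232)
- Urn at (422,172)

I choose the white one at (338,200), which stands on a plinth and bed between two spring posts.

```bash
python3 - <<'E'
from h import *
out=[]
R=[]
for n,(u,v) in (("scene",(338,200)),("side",(299,191))):
    im=cv2.imread(f"pics/{n}0.png");ci=camera_info(n)
    c=cv2.resize(im[v-40:v+70,u-60:u+60],None,fx=3.3,fy=3.3*1,interpolation=cv2.INTER_CUBIC);out.append(c)
    g=cv2.GaussianBlur(cv2.resize(im[v-25:v+25,u-25:u+25],None,fx=4,fy=4,interpolation=cv2.INTER_CUBIC),(5,5),0)
    hsv=cv2.cvtColor(g,cv2.COLOR_BGR2HSV); m=((hsv[...,1]<90)&(hsv[...,2]>70)).astype(np.uint8)
    for r in range(0,130,12):
        x=np.where(m[r])[0]; 
        if len(x): print(n,v-25+r/4,u-25+x.min()/4,u-25+x.max()/4)
    print(n,onz(ci,u,v,115)); R.append(ray(ci,u,v))
print(two(*R))
cv2.imwrite("pics/crop.png",np.hstack(out))
E
```

```text
scene 193.0 332.5 343.75
scene 196.0 330.5 355.5
scene 199.0 330.25 362.75
scene 202.0 331.0 362.75
scene 205.0 332.25 357.75
scene [557.43837294  23.39650628 115.        ]
side 166.0 314.25 323.75
side 169.0 313.5 323.75
side 175.0 274.0 304.5
side 178.0 274.0 305.0
side 181.0 274.0 307.25
side 184.0 274.0 305.25
side 187.0 274.0 308.0
side 190.0 289.5 310.0
side 193.0 290.0 310.25
side 196.0 290.75 310.25
side [551.78467283  20.89770145 115.        ]
(array([554.01792366,  22.83817912, 114.54270062]), np.float64(5.763145974956598))
```

View pics/crop.png

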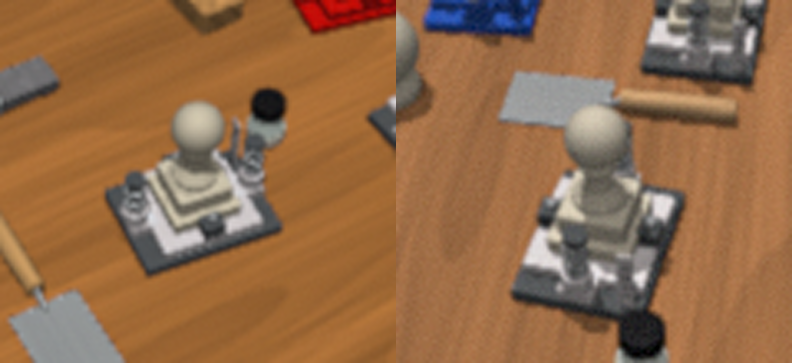

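```bash
python3 - <<'E'
from h import *
S,D=camera_info("scene"),camera_info("side")
for k,a,b in(("ball",(338,199.1),(299.6,192.5)),("cone tip",(239,218),(334,122)),("urn top",(423,166),(257,283)),("jar cap",(359,191),(313,251)),("loose",(328,296),(233,166)),("post?",(319,214.5),None),("post2?",(355.3,204.5),None),("postthin",(350,197),None)):
    if b: print(k,*two(ray(S,*a),ray(D,*b)))
    else: print(k,onz(S,*a,76))
u=lambda x,y:onz(S,278+x/3.3,160+y/3.3,11)[:2].round()
print(u(108,190),u(152,270),u(280,224))
E
```

```text
ball [551.35337576  25.63741125 113.32518143] 3.760496260434091
cone tip [ 494.50790187 -244.82518256  139.46402086] 4.433355439746553
urn top [587.04220966 296.54916994 139.19071753] 6.828829121095975
jar cap [505.86696014 137.25796131  44.09335612] 1.6819353914274793
loose [ 764.11369892 -136.8228067    46.12990543] 2.0182037010232756
post? [547.34026166 -31.49779037  76.        ]
post2? [568.65352632  77.58372288  76.        ]
postthin [536.61848848  81.08953664  76.        ]
[498. -29.] [595. -43.] [610.  82.]
```

Call:
{"op": "move_arm", "data": {"motion": [[91,[0.65,0.96,0],[0,0,0.667]],[91,[0.65,0.96,0],[0,0,0.667]],[91,[0.65,0.96,0],[0,0,0.667]],[91,[0.65,0.96,0],[0,0,0.667]],[91,[0.65,0.96,0],[0,0,0.667]],[91,[0.65,0.96,0],[0,0,0.667]],[91,[0.65,0.96,0],[0,0,0.667]],[91,[0.65,0.96,0],[0,0,0.667]],[91,[0.65,0.96,0],[0,0,0.667]],[91,[0.65,0.96,0],[0,0,0.667]],[91,[0.65,0.96,0],[0,0,0.667]],[91,[0.65,0.96,0],[0,0,0.667]],[91,[0.65,0.96,0],[0,0,0.667]],[91,[0.65,0.96,0],[0,0,0.667]],[91,[0.65,0.96,0],[0,0,0.667]],[91,[0.65,0.96,0],[0,0,0.667]],[91,[0.65,0.96,0],[0,0,0.667]],[91,[0.65,0.96,0],[0,0,0.667]],[91,[0.65,0.96,0],[0,0,0.667]],[91,[0.65,0.96,0],[0,0,0.667]]]}}

```text
time_s: 1.77
ee_pos: [484.7, -71.1, 213.7]
ee_rot: [-180.0, 0.0, 69.6]
force: [-1.0, -0.3, -0.4]
gripper_width: 90.9
gripper_force: 0.0
```

Call:
{"op": "move_arm", "data": {"motion": [[91,[0.65,0.96,0],[0,0,0.667]],[91,[0.65,0.96,0],[0,0,0.667]],[91,[0.65,0.96,0],[0,0,0.667]],[91,[0.65,0.96,0],[0,0,0.667]],[91,[0,0,0],[0,0,0]],[91,[0,0,0],[0,0,0]],[91,[0,0,0],[0,0,0]]]}}

```text
time_s: 2.35
ee_pos: [548.7, 23.2, 213.4]
ee_rot: [-179.9, 0.0, 80.1]
force: [-0.6, 0.2, -0.1]
gripper_width: 91.2
gripper_force: 0.0
```

```bash
python3 - <<'E'
from h import *
import json
s=state();ci=camera_info("wrist");im=grab_frame("wrist");cv2.imwrite("pics/w1.png",im)
import pickle;pickle.dump(ci,open("w1.pkl","wb"))
print(s["time_s"],s["ee_pos"],s["ee_rot"],s["force"],ci)
E
```

```text
2.35 [548.6784788   23.2134214  213.44649327] [-1.79918120e+02  4.56880327e-02  8.01191420e+01] [-0.60895734  0.20129681 -0.14989861] {'fx': 350.2335631868437, 'fy': 350.2335631868437, 'cx': 323.02945210031885, 'cy': 197.28312636715694, 'k1': -0.03258831304335882, 'rvec': array([-2.85768866,  0.24631931,  0.03605226]), 'tvec': array([-535.98924123,   81.94926313,  422.95325922])}
```

View pics/w1.png

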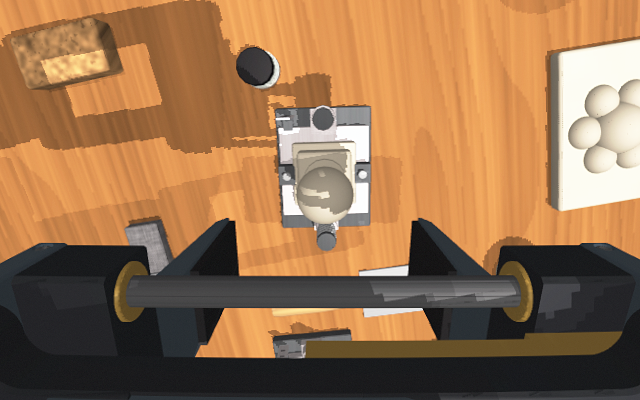

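The wrist view shows the white ball at about (325,194) between the posts at (323,118) and (326,241). The fingers straddle it left and right.

```bash
python3 - <<'E'
from h import *
import pickle
ci=pickle.load(open("w1.pkl","rb"));im=cv2.imread("pics/w1.png")
b=onz(ci,325,194,115);o,_=ray(ci,325,194)
print(b,"expected dia px",46*350/np.linalg.norm(b-o),onz(ci,323,118,76),onz(ci,326,241,76))
g=cv2.medianBlur(cv2.cvtColor(im,cv2.COLOR_BGR2GRAY),5)
print(cv2.HoughCircles(g,cv2.HOUGH_GRADIENT,1,200,param1=100,param2=15,minRadius=24,maxRadius=34))
R=ray(camera_info("scene"),338,199.1);D=ray(camera_info("side"),299.6,192.5);W=ray(ci,325,194)
print(two(R,W),two(D,W))
E
```

```text
[550.4008863   26.51321599 115.        ] expected dia px 57.721593503769235 [558.57523333  83.15507338  76.        ] [541.85524974 -29.58603509  76.        ]
[[[324.5 195.5  28.9]
  [ 73.5  56.5  32.3]]]
(array([551.12919661,  26.43278918, 111.70315073]), np.float64(2.3132701843597623)) (array([549.97726872,  26.47951548, 115.40524894]), np.float64(0.9196910761465068))
```

Call:
{"op": "move_arm", "data": {"motion": [[91,[0.08,0.12,0],[0,0,0]],[91,[0,0,-0.6],[0,0,0]],[91,[0,0,-0.6],[0,0,0]],[91,[0,0,-0.6],[0,0,0]],[91,[0,0,-0.6],[0,0,0]],[91,[0,0,-0.6],[0,0,0]],[91,[0,0,-0.6],[0,0,0]],[91,[0,0,-0.6],[0,0,0]],[91,[0,0,-0.56],[0,0,0]],[91,[0,0,0],[0,0,0]],[91,[0,0,0],[0,0,0]]]}}

```text
time_s: 3.32
ee_pos: [550.8, 25.9, 94.8]
ee_rot: [-179.9, 0.0, 80.1]
force: [0.4, -0.0, 0.8]
gripper_width: 91.0
gripper_force: 0.0
```

Call:
{"op": "move_arm", "data": {"motion": [[60,[0,0,0],[0,0,0]],[60,[0,0,0],[0,0,0]],[60,[0,0,0],[0,0,0]],[60,[0,0,0],[0,0,0]],[52,[0,0,0],[0,0,0]],[52,[0,0,0],[0,0,0]],[52,[0,0,0],[0,0,0]]], "grip_force": 10}}

```text
time_s: 3.9
ee_pos: [551.4, 26.5, 95.1]
ee_rot: [180.0, -0.0, 80.1]
force: [-0.3, -0.2, -1.3]
gripper_width: 52.5
gripper_force: 0.0
```

```bash
python3 - <<'E'
from h import *
cv2.imwrite("pics/w2.png",np.hstack([grab_frame("wrist")[100:360,180:480],grab_frame("scene")[130:390,230:530]]))
s=state();print(s["ee_pos"],s["force"],s["gripper_width"])
E
```

```text
[551.33362085  26.55969732  94.99144966] [ 1.65139758  0.90853051 -0.44016154] 52.11805289489514
```

View pics/w2.png

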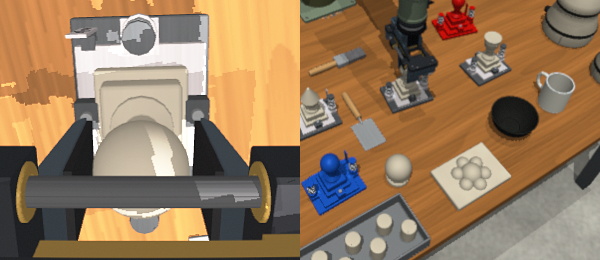

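The ball sits centred between the fingers, so I'm closing the grip.

Call:
{"op": "move_arm", "data": {"motion": [[44,[0,0,0],[0,0,0]],[40,[0,0,0],[0,0,0]],[36,[0,0,0],[0,0,0]],[30,[0,0,0],[0,0,0]],[30,[0,0,0],[0,0,0]],[30,[0,0,0],[0,0,0]]], "grip_force": 45}}

```text
time_s: 4.5
ee_pos: [550.4, 26.7, 94.9]
ee_rot: [-179.9, 0.0, 80.1]
force: [-4.4, 1.8, 3.5]
gripper_width: 44.1
gripper_force: 45.0
```

Call:
{"op": "move_arm", "data": {"motion": [[30,[0,0,0.05],[0,0,0]],[30,[0,0,0.05],[0,0,0]],[30,[0,0,0.05],[0,0,0]],[30,[0,0,0.05],[0,0,0]],[30,[0,0,0.05],[0,0,0]],[30,[0,0,0.05],[0,0,0]],[30,[0,0,0.05],[0,0,0]],[30,[0,0,0.05],[0,0,0]],[30,[0,0,0],[0,0,0]],[30,[0,0,0],[0,0,0]],[30,[0,0,0],[0,0,0]]]}}

```text
time_s: 5.42
ee_pos: [550.4, 26.6, 104.5]
ee_rot: [-179.9, 0.0, 80.1]
force: [-4.8, 2.1, -8.8]
gripper_width: 44.4
gripper_force: 45.0
```

Call:
{"op": "move_arm", "data": {"motion": [[30,[0,0,0.05],[0,0,0]],[30,[0,0,0.05],[0,0,0]],[30,[0,0,0.05],[0,0,0]],[30,[0,0,0.05],[0,0,0]],[30,[0,0,0.05],[0,0,0]],[30,[0,0,0.05],[0,0,0]],[30,[0,0,0.05],[0,0,0]],[30,[0,0,0.05],[0,0,0]],[30,[0,0,0],[0,0,0]],[30,[0,0,0],[0,0,0]],[30,[0,0,0],[0,0,0]]]}}

```text
time_s: 6.33
ee_pos: [550.4, 26.6, 114.1]
ee_rot: [-179.9, 0.0, 80.1]
force: [-4.5, 2.3, -13.9]
gripper_width: 44.4
gripper_force: 45.0
```

```bash
python3 - <<'E'
from h import *
a=grab_frame("side");b=cv2.imread("pics/side0.png")
c=lambda i:cv2.resize(i[160:260,250:350],(390,390),interpolation=cv2.INTER_CUBIC)
cv2.imwrite("pics/l.png",np.hstack([c(b),c(a)]))
s=state();print(s["ee_pos"],s["force"],s["gripper_width"])
E
```

```text
[550.35609882  26.64170371 114.08958173] [ -4.06054719   2.3291206  -14.04499989] 44.14946227004412
```

View pics/l.png

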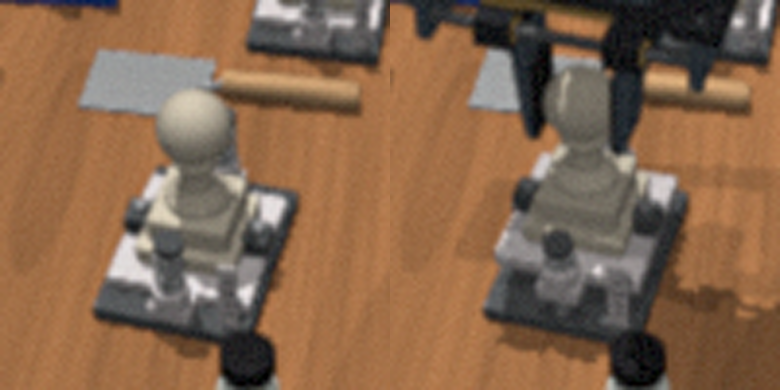

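The bed is visibly lifted and the force reads 14 N at about 19 mm. I'll hold for just over 2 s, then ease down.

Call:
{"op": "move_arm", "data": {"motion": [[30,[0,0,0],[0,0,0]],[30,[0,0,0],[0,0,0]],[30,[0,0,0],[0,0,0]],[30,[0,0,0],[0,0,0]],[30,[0,0,0],[0,0,0]],[30,[0,0,0],[0,0,0]],[30,[0,0,0],[0,0,0]],[30,[0,0,0],[0,0,0]],[30,[0,0,0],[0,0,0]],[30,[0,0,0],[0,0,0]],[30,[0,0,0],[0,0,0]],[30,[0,0,0],[0,0,0]],[30,[0,0,0],[0,0,0]],[30,[0,0,0],[0,0,0]],[30,[0,0,0],[0,0,0]],[30,[0,0,0],[0,0,0]],[30,[0,0,0],[0,0,0]],[30,[0,0,0],[0,0,0]],[30,[0,0,0],[0,0,0]],[30,[0,0,0],[0,0,0]]]}}

```text
time_s: 8.05
ee_pos: [550.4, 26.6, 114.1]
ee_rot: [-179.9, 0.0, 80.1]
force: [-4.2, 2.5, -13.7]
gripper_width: 44.2
gripper_force: 45.0
```

Call:
{"op": "move_arm", "data": {"motion": [[30,[0,0,0],[0,0,0]],[30,[0,0,0],[0,0,0]],[30,[0,0,0],[0,0,0]],[30,[0,0,0],[0,0,0]],[30,[0,0,0],[0,0,0]],[30,[0,0,0],[0,0,0]]]}}

```text
time_s: 8.55
ee_pos: [550.4, 26.6, 114.1]
ee_rot: [-179.9, 0.0, 80.1]
force: [-3.9, 3.1, -12.1]
gripper_width: 44.5
gripper_force: 45.0
```

Call:
{"op": "move_arm", "data": {"motion": [[30,[0,0,-0.05],[0,0,0]],[30,[0,0,-0.05],[0,0,0]],[30,[0,0,-0.05],[0,0,0]],[30,[0,0,-0.05],[0,0,0]],[30,[0,0,-0.05],[0,0,0]],[30,[0,0,-0.05],[0,0,0]],[30,[0,0,-0.05],[0,0,0]],[30,[0,0,-0.05],[0,0,0]],[30,[0,0,-0.05],[0,0,0]],[30,[0,0,-0.05],[0,0,0]],[30,[0,0,-0.05],[0,0,0]],[30,[0,0,-0.05],[0,0,0]],[30,[0,0,-0.05],[0,0,0]],[30,[0,0,-0.05],[0,0,0]],[30,[0,0,-0.05],[0,0,0]],[30,[0,0,-0.05],[0,0,0]],[30,[0,0,0],[0,0,0]],[30,[0,0,0],[0,0,0]],[30,[0,0,0],[0,0,0]]]}}

```text
time_s: 10.13
ee_pos: [550.4, 26.7, 95.5]
ee_rot: [-179.9, 0.0, 80.1]
force: [-6.6, 1.8, -5.0]
gripper_width: 44.5
gripper_force: 45.0
```

Call:
{"op": "move_arm", "data": {"motion": [[30,[0,0,-0.03],[0,0,0]],[30,[0,0,-0.03],[0,0,0]],[30,[0,0,0],[0,0,0]],[30,[0,0,0],[0,0,0]],[30,[0,0,0],[0,0,0]]]}}

```text
time_s: 10.55
ee_pos: [550.4, 26.7, 94.9]
ee_rot: [-179.9, 0.0, 80.1]
force: [-8.2, 2.9, -0.0]
gripper_width: 44.4
gripper_force: 45.0
```

Call:
{"op": "move_arm", "data": {"motion": [[30,[0,0,0],[0,0,0]],[30,[0,0,0],[0,0,0]],[30,[0,0,0],[0,0,0]],[55,[0,0,0],[0,0,0]],[75,[0,0,0],[0,0,0]],[91,[0,0,0],[0,0,0]],[91,[0,0,0],[0,0,0]],[91,[0,0,0],[0,0,0]],[91,[0,0,0],[0,0,0]],[91,[0,0,0],[0,0,0]],[91,[0,0,0],[0,0,0]]], "grip_force": 10}}

```text
time_s: 11.47
ee_pos: [551.6, 26.4, 93.5]
ee_rot: [180.0, 0.0, 80.1]
force: [-0.5, 0.4, 0.4]
gripper_width: 90.8
gripper_force: 0.0
```

Call:
{"op": "move_arm", "data": {"motion": [[91,[0,0,0.3],[0,0,0]],[91,[0,0,0.6],[0,0,0]],[91,[0,0,0.6],[0,0,0]],[91,[0,0,0.6],[0,0,0]],[91,[0,0,0.6],[0,0,0]],[91,[0,0,0.6],[0,0,0]],[91,[0,0,0.6],[0,0,0]],[91,[0,0,0.6],[0,0,0]],[91,[0,0,0],[0,0,0]],[91,[0,0,0],[0,0,0]],[91,[0,0,0],[0,0,0]]]}}

```text
time_s: 12.38
ee_pos: [550.8, 26.5, 205.3]
ee_rot: [-179.9, 0.0, 80.1]
force: [0.8, -1.1, -0.4]
gripper_width: 91.0
gripper_force: 0.0
```

```bash
python3 - <<'E'
from h import *
a=grab_frame("side");b=cv2.imread("pics/side0.png")
d=cv2.absdiff(a,b).max(2)
print(state()["ee_pos"],state()["gripper_width"],"ball+bed diff",d[175:250,275:330].mean(),"cone",d[115:175,310:355].mean(),"urn",d[275:355,230:292].mean(),"bg",d[250:350,480:600].mean())
c=lambda i:cv2.resize(i[160:260,250:350],(390,390),interpolation=cv2.INTER_CUBIC)
cv2.imwrite("pics/e.png",np.hstack([c(b),c(a)]))
E
```

```text
[550.64171027  26.48491693 204.92692609] 91.04163561661612 ball+bed diff 13.205575757575758 cone 48.81814814814815 urn 5.453629032258065 bg 42.464
```

View pics/e.png

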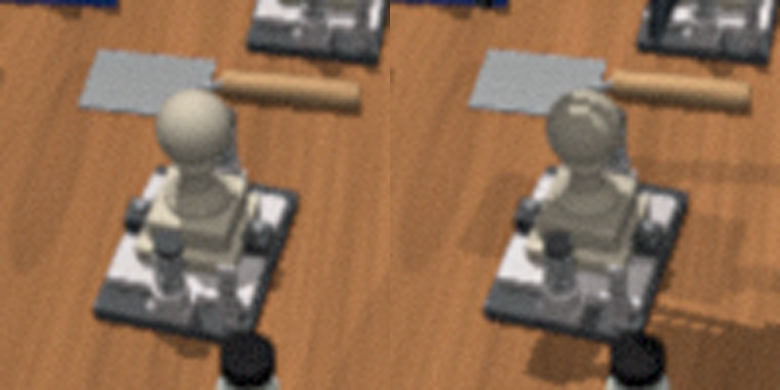

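The bed is back down exactly as at the start, and the gripper is clear. I'm handing the job in.

```bash
python3 -c "
from workcell import *
print(job_done())"
```

```text
the job is handed in; nothing more can be done
None
```

The ball finial was pulled with about 14 N (about 19 mm of lift), held there over two seconds, eased back down onto its stand and released; the cone and urn were not touched, and the job is handed in (no verdict was returned).

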